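# Tip the clean stoppers from the drain tray into the basket

## Robot

A 7-joint arm with a two-finger parallel gripper is mounted at the origin on the work surface. World frame = base frame: x ahead of the robot, y to its left, z up, the work surface at z = 0. Lengths are in m, angles in rad, forces in N, time in s.
With the tool pointing down it reaches from about 0.425 to 0.925 m from the base axis. Payload 6.8 kg.
Tool frame: the origin (TCP) lies on the front face of the gripper's body, between the roots of the fingers; the fingertips stand 73 mm ahead of it and the grasp point (between the pads) lies 54 mm ahead of it (env.nose_length is the distance from the TCP to the fingertips, in m); z points along the fingers, y is the direction in which the jaws open and shut (so a half turn about z gives the same grasp; the last joint's range is limited). The gripper opens to 85 mm and grips with 20 to 120 N. Pads are 22 mm wide; open, the fingers measure 114 mm over their backs; the gripper's body (76 mm by 85 mm) begins 54 mm behind the grasp point. The pads swing forward as they close: fully open they stand 13 mm farther back than shut.
Start: joints at [-1.358, 0.477, 0.022, 1.555, -0.011, 1.109, -0.083], TCP at [0.213, 0.641, 0.304] pointing down, gripper open.
Joint ranges: [-2.96, 2.96], [-0.34, 2.1], [-1.41, 1.46], [0.24, 2.44], [-1.37, 4.51], [0.17, 1.92], [-2.96, 2.96]. Speed limits (rad/s): [2.39, 2.39, 3.14, 3.14, 3.14, 3.14, 3.14].

## Interface

Orientations are given as a unit quaternion [w, x, y, z].
In Python, from cell import env, kin, camera, calibration, job gives the robot as it stands. The module is installed in compiled form; this text tells all that it offers. Calls block until the motion is done:
- env.reach(position, orientation): joint-space move of the TCP to a pose.
- env.movel(position, velocity=0.15, rot=None, stop_force=None): straight line of the TCP; rot=None keeps the orientation; velocity is the mean speed in m/s. With stop_force (N) it stops when the force on the tool has changed by that much, and returns True; else False.
- env.goto_joints(angles): joint-space move.
- env.grip(opening, f_grip=None): finger opening in m; f_grip is the grip in N (None keeps the last); returns when the fingers have stopped.
- env.dwell(seconds).
- kin.inverse_kinematics(position, orientation): joint angles nearest the present ones, or None.
- env.get_state(): the state.
- camera(name): name is "scene" or "side" or "wrist"; returns (picture, depth): 480x640x3 uint8, blue, green, red; 480x640 float32, m along the optical axis (not along the pixel's ray), 0 where there is no reading.
- calibration(name): a dict with "fx", "fy", "cx", "cy" (pixels), "k1" (the pictures are not rectified: a ray, as slopes to the right and down, at radius r is drawn at 1 + k1 r^2 times it, then the intrinsics apply), "rvec" (rotation vector, rad) and "tvec" (3), from world to camera coordinates, as OpenCV has them. Camera axes: x right, y down, z forward; pixel columns grow to the right and rows downward; lengths in m; the calibration is good to about 2 mm. A picture is of the moment at which its call begins: read the wrist's pose just before it. calibration takes no time and is no camera call; for the wrist camera it gives the pose at the moment of the call.
A pose or a line that the arm cannot do raises env.PlanningError and nothing moves.
- job.job_done(): hands the job in, once; it reports no verdict.
The state is a dict: "time": time; "qpos": joint angles; "joint_velocities": joint speeds; "joint_torque": joint torques, N m; "tcp_pos": TCP position; "orientation": TCP orientation; "force": force on the tool from outside, world axes, zero at the start; "torque": the same for the moment, N m; "opening": finger opening in m.
Only numpy, scipy, OpenCV 4.12 (cv2) and the standard library are available. Lean on these libraries where they do the work, as an engineer would, in place of code of your own. Each camera call takes 0.05 s, during which the arm holds its last target.

## Task

Bring the white basket to the tipping tray and set it squarely on the bench under the open end of the tray, home against the steel fence. Then press gently down on the tray's yellow press plate until the tray bears on its rubber stop, hold it there until all three clean blue stoppers have slid out into the basket (do not touch them, and do not force the tray), and ease the tray back up to level without letting it snap back. Leave the other glassware and bottles where they are.

Things in the scene. Friction and masses are not known exactly. Their poses are not given: they have to be found in the camera images.
- stand: Fixed grey stand of the tipping tray, base 190 x 200 mm; origin at the centre of its underside. z up, y along the tray to its open (spout) end, x across the tray, away from the robot at zero yaw. The hinge runs along x at y = 0, z = 170 mm; uprights at x = +-60 mm, 50 mm deep in y, reach z = 188 mm.
- dock (a point): Point on the bench where the docked basket's origin belongs: x = 0, y = +180 mm of the stand. A steel fence plate, 170 mm wide (x), 45 mm high, stands across the stand's spout side, its outer face at y = +105 mm of the stand; the docked basket has its -y wall flat against it.
- trough: The aluminium tray: 300 mm long (y), 100 wide (x), walls 35 high, 4 thick, open at +y; origin on the hinge, mid floor, axes as the stand's when level. A dark steel lug on its +x side (y = 85) meets the rubber stop when tipped; a yellow press plate on its -x side at rim height. Sprung level: the plate needs 5 to 6 N to start and 6 to 8 N near the stop; let go, it snaps back fast.
- tray (a joint): Tilt of the tray, rad: 0 = level, resting; grows as the +y (open) end goes down. The stoppers slide at somewhere between 0.25 and 0.45 rad. The stop is met somewhere between 0.45 and 0.70 rad, differently set every time.
- press (a point): Centre of the upper face of the yellow press plate, 50 mm (x) x 50 mm (y), 4 mm thick; 205 mm above the bench when level. In the tray's frame at x = -77, y = +100, z = +35 mm; it moves with the tray.
- stop: Post of the rubber stop, at x = +80, y = +73 mm of the stand; origin at the bench. On it sits a black rubber pad on a brass screw; the pad's top is 113 to 128 mm above the bench, set differently every time and not told. The pad gives about 1 mm for every 5 N.
- basket: White open basket, outer 160 (x) x 150 (y) x 60 mm high, walls and floor 5 mm, 0.3 kg; origin at the centre of its underside. Its red handle is on its +y wall, which faces away from the tray when docked; docked, its x and y axes point as the stand's and its origin is at x = 0, y = +180 mm of the stand.
- basket_handle (a point): Centre of the top of the basket's red handle: an upright block 50 mm (x) x 12 mm (y), standing 14 mm clear of the +y wall on a bracket (whose top is 58 mm up), its top 104 mm above the basket's underside, its middle at y = +95 mm of the basket. Pinch it across y.
- stopper1: Blue slippery plastic flask stopper, 28 mm wide, 28 mm high, 25 g; origin at the centre of its underside. Starts standing on the tray's floor in its closed (-y) half.
- stopper2: As stopper1.
- stopper3: As stopper1.
- amber: Bystander: amber bottle, 70 mm wide, 150 mm high; origin at the centre of its underside.
- squeeze: Bystander: white bottle with red cap, 64 mm wide, 150 mm high; origin at the centre of its underside.
- flask: Bystander: green glass conical flask, 84 mm wide, 130 mm high; origin at the centre of its underside.
- beaker: Bystander: glass beaker, 70 mm wide, 80 mm high; origin at the centre of its underside.
- jar: Bystander: white jar with blue cap, 64 mm wide, 70 mm high; origin at the centre of its underside.
- tipbox: Bystander: orange box 80 x 120 x 45 mm; origin at the centre of its underside.
- dish: Bystander: white ceramic dish, 90 mm wide, 30 mm high; origin at the centre of its underside.

How it is judged:
By the outcome, as a careful person would: the job done as asked, in the order asked, and still so for the second after the job is handed in, with the robot touching nothing.
It also fails if it takes over 72 s, if anything falls off the work surface, if the arm or the gripper's body presses on something with over 40 N, if the wrist force passes 120 N, or if a joint passes its speed limit or range.

## Working session

There is one attempt and no reset: what is moved stays moved. The work goes in short steps, each a Python script; the robot and the scene stay as the last script left them, time stands still between calls to the robot, and variables do not carry over. Pictures are saved under pics/ and viewed, and the job is handed in when it is done.

```bash
mkdir -p pics; ls; cat > h.py <<'E'
import numpy as np, cv2
from cell import env, kin, camera, calibration, job
def snap(name,fn):
    c=calibration(name); im,d=camera(name); cv2.imwrite(f'pics/{fn}.png',im); np.savez(f'pics/{fn}.npz',im=im,d=d,**{k:np.array(v) for k,v in c.items()})
    return im,d,c
def ray(c,uv):
    uv=np.atleast_2d(np.array(uv,float)); k1=float(c['k1'])
    p=np.stack([(uv[:,0]-c['cx'])/c['fx'],(uv[:,1]-c['cy'])/c['fy']],1); q=p.copy()
    for _ in range(30): q=p/(1+k1*(q**2).sum(1,keepdims=True))
    R=cv2.Rodrigues(np.array(c['rvec'],float).ravel())[0]; t=np.array(c['tvec'],float).ravel()
    dirs=np.c_[q,np.ones(len(q))]@R; o=-R.T@t
    return o,dirs
def onplane(c,uv,z):
    o,d=ray(c,uv); return o+d*((z-o[2])/d[:,2])[:,None]
def depthpts(c,uv,d):
    o,r=ray(c,uv); uv=np.atleast_2d(uv).astype(int); return o+r*d[uv[:,1],uv[:,0]][:,None]
def project(c,P):
    P=np.atleast_2d(P); R=cv2.Rodrigues(np.array(c['rvec'],float).ravel())[0]; t=np.array(c['tvec'],float).ravel()
    q=P@R.T+t; s=q[:,:2]/q[:,2:]; s=s*(1+float(c['k1'])*(s**2).sum(1,keepdims=True))
    return np.c_[s[:,0]*c['fx']+c['cx'],s[:,1]*c['fy']+c['cy']]
def load(fn): 
    z=np.load(f'pics/{fn}.npz'); return z['im'],z['d'],{k:z[k] for k in ('fx','fy','cx','cy','k1','rvec','tvec')}
E
python3 - <<'E'
from h import *
for n in ('scene','side','wrist'):
    im,d,c=snap(n,n+'0'); o,_=ray(c,[320,240]); print(n,o,_)
print(env.get_state())
E
```

```text
pics
scene [ 1.45817652 -0.5303885   0.91368729] [[-0.6733465   0.41866612 -0.60936327]]
side [ 0.28560542 -0.70930197  0.89047626] [[ 0.27923022  0.65800588 -0.69968324]]
wrist [0.14168707 0.66306589 0.37316593] [[ 0.29724594 -0.09282279 -0.95052481]]
{'time': 0.15, 'qpos': array([-1.35809238,  0.47761518,  0.02236052,  1.55620768, -0.01152037,
        1.1092941 , -0.08310704]), 'joint_velocities': array([ 0.00046615, -0.0016961 , -0.00019107, -0.00203425, -0.00089913,
       -0.00039261, -0.00047089]), 'joint_torque': array([ 2.93476536e-03, -5.96923220e+01,  1.61040790e+00, -2.81487161e+01,
        1.27214118e-02,  6.58095523e-03, -4.60949551e-06]), 'tcp_pos': array([0.21273929, 0.64023145, 0.30315296]), 'orientation': array([-6.90153286e-05,  1.59720165e-01,  9.87162085e-01, -6.94690577e-04]), 'force': array([ 0.41501547, -1.36709753, -0.17271254]), 'torque': array([ 0.00302169, -0.02045583, -0.00468837]), 'opening': 0.08548719361393604}
```

View pics/scene0.png

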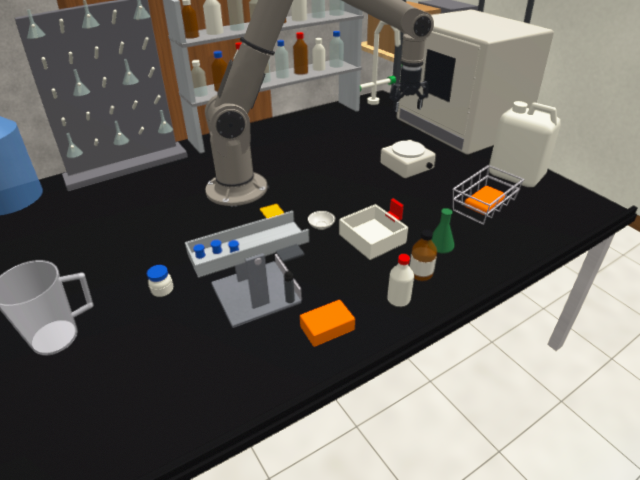

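View pics/side0.png

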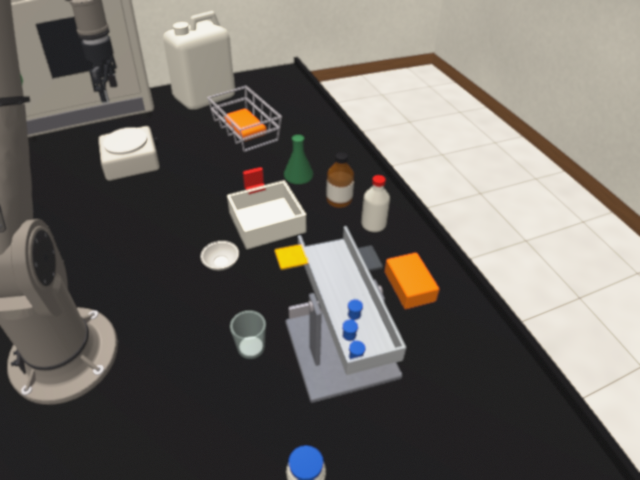

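View pics/wrist0.png

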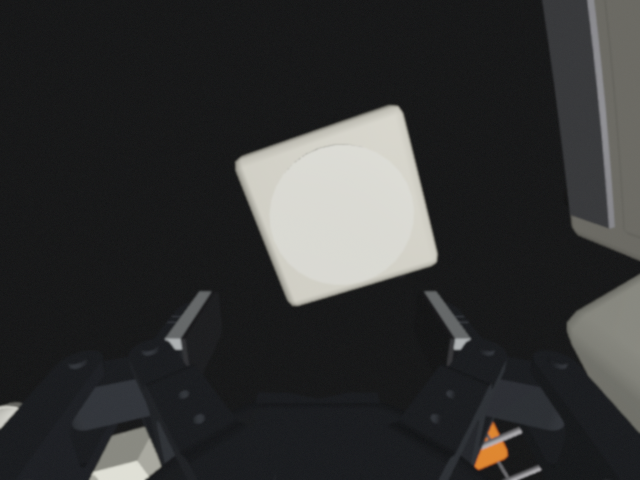

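The scene view shows the tray at about (247,240) with its yellow plate at (272,212). The basket is at (373,231), red handle (397,209). In the side view the tray is at (350,305), plate (292,257), basket (267,213). Next I measure them.

```bash
cat > m.py <<'E'
from h import *
import sys
def masks(im):
    hsv=cv2.cvtColor(im,cv2.COLOR_BGR2HSV); H,S,V=[hsv[...,i].astype(int) for i in range(3)]
    return dict(yellow=(H>=20)&(H<=32)&(S>150)&(V>120), red=((H<5)|(H>174))&(S>170)&(V>90), blue=(H>105)&(H<125)&(S>170)&(V>80), orange=(H>6)&(H<17)&(S>200)&(V>150),
      green=(H>60)&(H<85)&(S>100), white=(S<40)&(V>120))
def blobs(m,amin=25):
    n,l,st,ce=cv2.connectedComponentsWithStats(m.astype(np.uint8))
    return [(i,st[i],ce[i],l==i) for i in range(1,n) if st[i][4]>=amin]
if __name__=='__main__':
    for n in ('scene0','side0'):
        im,d,c=load(n); print(n)
        for k,m in masks(im).items():
            for i,s,ce,l in blobs(m):
                print(k,s[4],ce.round(1),s[:4],'med depth pt',end=' ')
                v,u=np.nonzero(l&(d>0)); 
                if len(u): print(np.median(depthpts(c,np.c_[u,v],d),0).round(3))
                else: print()
E
python3 m.py
python3 - <<'E'
from h import *
for n,b in (('scene0',(170,180,430,340)),('side0',(200,150,430,410))):
    im,_,_=load(n); x0,y0,x1,y1=b; r=im[y0:y1,x0:x1]; f=min(800/r.shape[1],600/r.shape[0]); cv2.imwrite(f'pics/{n}z.png',cv2.resize(r,None,fx=f,fy=f,interpolation=cv2.INTER_CUBIC)); print(n,f)
E
```

```text
scene0
yellow 219 [271.3 210.4] [260 204  24  14] med depth pt [ 0.491 -0.084  0.207]
red 39 [299.5  35.1] [297  32   6   7] med depth pt [-0.439  0.554  0.403]
red 26 [237.8  45. ] [236  42   6   7] med depth pt [-0.441  0.254  0.406]
red 222 [395.9 208.7] [388 198  16  22] med depth pt [0.533 0.334 0.08 ]
red 117 [403.5 258.6] [398 253  12  12] med depth pt [0.797 0.132 0.15 ]
blue 25 [336.  33.] [334  31   5   5] med depth pt [-0.437  0.756  0.385]
blue 35 [217.3  54.1] [214  52   8   6] med depth pt [-0.438  0.157  0.384]
blue 103 [215.9 245.8] [211 240  10  13] med depth pt [ 0.539 -0.27   0.196]
blue 77 [233.3 245.3] [229 241   9  11] med depth pt [ 0.564 -0.233  0.198]
blue 104 [199.  250.5] [194 245  11  13] med depth pt [ 0.532 -0.313  0.196]
blue 277 [156.9 272.2] [146 264  22  17] med depth pt [ 0.4   -0.411  0.07 ]
orange 303 [487.2 193.9] [472 186  31  17] med depth pt [0.594 0.716 0.041]
orange 142 [476.6 204. ] [465 198  23  14] med depth pt [0.616 0.636 0.039]
orange 1591 [327.1 321.8] [300 300  55  45] med depth pt [ 0.792 -0.097  0.045]
green 43 [392.6  79. ] [389  
[... 4619 characters left out ...]
pth pt [ 0.041 -0.042  0.342]
white 10412 [343.2 323. ] [287 226 119 174] med depth pt [ 0.548 -0.212  0.169]
white 25 [ 30.9 236.4] [ 29 230   6  14] med depth pt [ 0.064 -0.016  0.342]
white 878 [219.3 254.7] [200 241  39  29] med depth pt [0.387 0.156 0.015]
white 437 [ 14.4 303.5] [  0 295  33  17] med depth pt [-0.007 -0.047  0.231]
white 3117 [ 68.7 365.4] [  8 308 108  94] med depth pt [ 0.035 -0.058  0.014]
white 593 [250.  339.1] [231 311  34  46] med depth pt [ 0.382 -0.144  0.059]
white 68 [321.1 474.4] [315 465  10  15] med depth pt [ 0.417 -0.432  0.042]
white 71 [289.6 474.2] [286 466  11  14] med depth pt [ 0.367 -0.413  0.045]
scene0 3.076923076923077
side0 2.3076923076923075
```

```bash
cat > p.py <<'E'
from h import *
V,U=np.mgrid[0:480,0:640]
def cloud(n,bmin,bmax):
    im,d,c=load(n); uv=np.c_[U.ravel(),V.ravel()]; P=depthpts(c,uv,d); ok=(d.ravel()>0)&np.all(P>bmin,1)&np.all(P<bmax,1); return P[ok],im.reshape(-1,3)[ok],uv[ok]
def rect(P):
    (cx,cy),(w,h),a=cv2.minAreaRect((P[:,:2]*1000).astype(np.float32)); return np.round([cx,cy,w,h,a],1)
if __name__=='__main__':
  for n in ('scene0','side0'):
    print(n)
    for nm,lo,hi in [('rim',(.4,-.45,.197),(.75,.1,.213)),('base',(.4,-.45,.006),(.75,.0,.02)),('basketrim',(.4,.12,.052),(.68,.32,.068)),('handle',(.4,.12,.07),(.68,.45,.12)),('up',(.3,-.45,.18),(.75,.1,.25))]:
        P,C,uv=cloud(n,lo,hi); print(nm,len(P),rect(P) if len(P) else '',np.median(P[:,2]) if len(P) else '')
    img=np.zeros((600,500,3),np.uint8)
    P,C,uv=cloud(n,(.3,-.5,-.01),(.9,.5,.3))
    ij=((P[:,:2]-[.3,-.5])*[800,600]).astype(int)
    img=np.zeros((600,480,3),np.uint8); img[599-ij[:,1].clip(0,599),(479-((P[:,0]-.3)*800)).astype(int).clip(0,479)]=C
    cv2.imwrite(f'pics/{n}top.png',img)
E
python3 p.py
```

```text
scene0
rim 1330 [ 532.  -189.2  299.7  160.4   85. ] 0.20369164815711116
base 2617 [ 576.9 -227.5  445.2  341.7   88.9] 0.013179656272273022
basketrim 524 [531.5 242.8 171.1 153.3   1.2] 0.05922915535135487
handle 175 [593.6 357.7 186.1  30.1  18.4] 0.09000007632664986
up 2686 [ 544.7 -191.8  165.   308.2    0.9] 0.19683172986503555
side0
rim 2157 [ 533.5 -189.3  302.6  152.6   85. ] 0.20398399886110097
base 3913 [ 582.9 -230.1  375.7  342.     8.7] 0.012265964925090689
basketrim 635 [534.7 242.2 161.3 156.5   1.7] 0.05854904308088371
handle 327 [592.1 363.2 184.   31.6  23.6] 0.09095879347266689
up 3610 [ 546.1 -191.5  158.   311.2    1.9] 0.19875932239239757
```

View pics/scene0z.png

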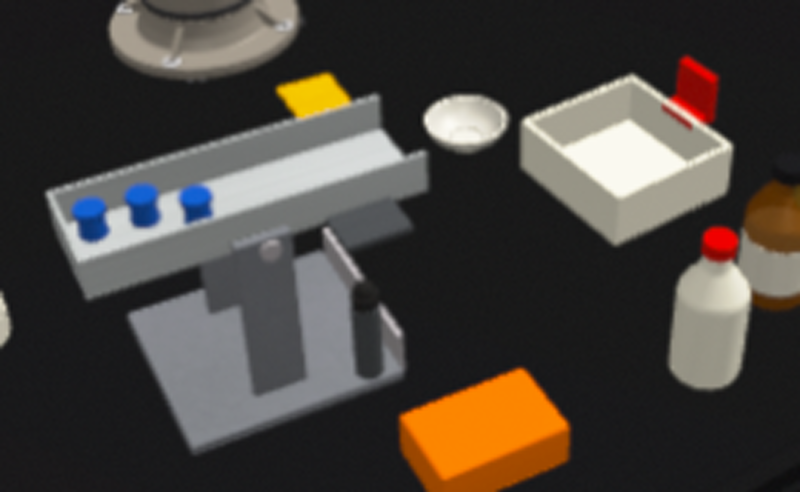

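View pics/side0z.png

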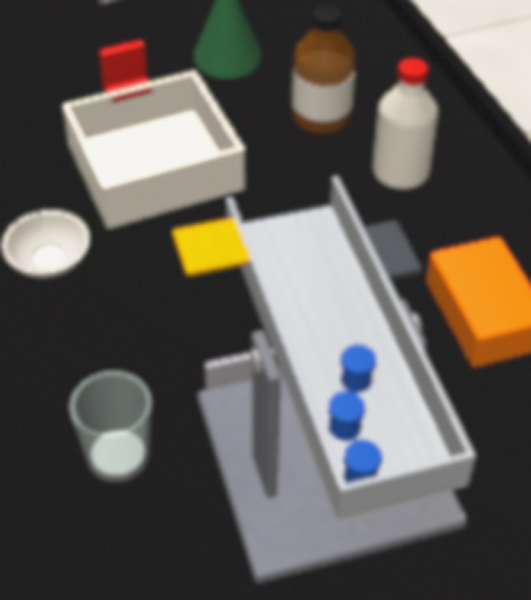

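Rim fit puts the stand at about (0.559,-0.192) with yaw -5°, and the plate position it predicts matches the plate I measured. Now the basket and the fence.

```bash
python3 - <<'E'
from p import *; from m import masks,blobs
for n in ('scene0','side0'):
    im,d,c=load(n)
    for i,s,ce,l in blobs(masks(im)['red'],150):
        v,u=np.nonzero(l&(d>0)); P=depthpts(c,np.c_[u,v],d); P=P[(P[:,2]>.06)&(P[:,2]<.11)]
        print(n,'handle',len(P),rect(P),P.min(0).round(3),P.max(0).round(3)); T=P[P[:,2]>.1]; print(' top',len(T),T.mean(0).round(4) if len(T) else '')
        q=np.polyfit(P[:,0],P[:,1],1); print(' slope deg',np.degrees(np.arctan(q[0])), P[:,:2].mean(0))
    # basket rim mask contour at rim plane
    P,C,uv=cloud(n,(.42,.14,.056),(.66,.33,.064)); w=C.astype(int); sel=(w.max(1)-w.min(1)<50)&(w.max(1)>100); print('rim',sel.sum(),rect(P[sel]))
    P,C,uv=cloud(n,(.4,-.35,.18),(.7,.0,.215)); Q=P[(P[:,2]<.192)]; 
    # tray rim walls: long lines
    R=cloud(n,(.4,-.45,.2),(.75,.1,.21))[0]
    th=-np.radians(5); y=R[:,:2]@[-np.sin(th),np.cos(th)]; x=R[:,:2]@[np.cos(th),np.sin(th)]
    for lo,hi in ((np.percentile(x,99.5)-.008,9),): 
        s=x>lo; p=np.polyfit(y[s],x[s],1); print('wall dx/dy deg',np.degrees(np.arctan(p[0])),s.sum())
    F=cloud(n,(.45,-.15,.03),(.7,-.03,.055))[0]; 
    if len(F)>20: print('fence',len(F),rect(F),F[F[:,1]>-.12].max(0))
E
python3 - <<'E'
from h import *
for n in ('scene0top','side0top'): pass
E
```

```text
scene0 handle 186 [531.5 335.5  57.   23.8   1.9] [0.503 0.323 0.06 ] [0.56  0.347 0.107]
 top 40 [0.5325 0.3371 0.1033]
 slope deg 4.5363356380619555 [0.53472274 0.33415904]
rim 329 [531.2 243.5 170.4 155.1   2.5]
wall dx/dy deg -0.005145370285587443 340
fence 191 [ 570.3 -107.6   44.6  179.9   83.4] [ 0.65562235 -0.07950217  0.05127698]
side0 handle 294 [5.316e+02 3.349e+02 4.970e+01 1.800e+01 4.000e-01] [0.507 0.326 0.06 ] [0.556 0.344 0.108]
 top 67 [0.5317 0.3356 0.1038]
 slope deg 0.9273178351627929 [0.53079447 0.33323504]
rim 436 [534.8 242.2 161.6 156.1   1.9]
wall dx/dy deg -0.021318906173482182 428
fence 113 [515.4 -86.9   9.9  62.2  85.3] [ 0.54673772 -0.07983476  0.04803084]
```

View pics/scene0top.png

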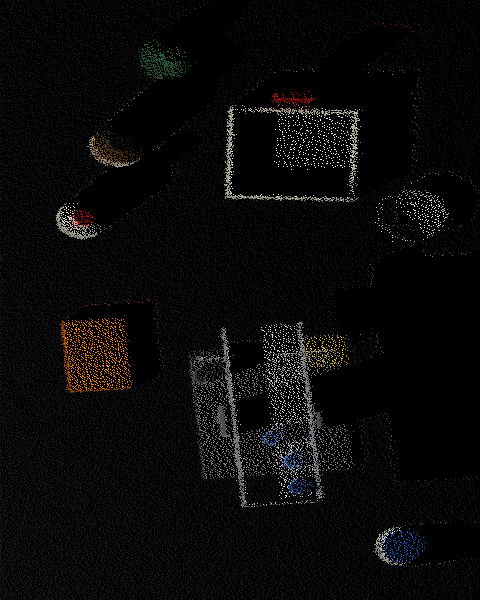

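The top-down map shows the basket with yaw about +1.5° and its handle at (0.531,0.336). The tray's yaw is -5° and the way to the dock is clear. Grasping the handle.

```bash
cat >> h.py <<'E'
def Q(deg): a=np.radians(deg)/2; return [0,-np.sin(a),np.cos(a),0]
def st():
    s=env.get_state(); print('t',round(s['time'],2),'tcp',s['tcp_pos'].round(4),'F',s['force'].round(2),'T',s['torque'].round(2),'open',round(s['opening'],4)); return s
E
python3 - <<'E'
from h import *
env.reach([.5315,.3365,.22],Q(1.5)); st()
im,d,c=snap('wrist','w1')
env.movel([.5315,.3365,.142],0.12,stop_force=8); st()
env.grip(0.0,60); st(); snap('side','side1'); snap('scene','scene1')
E
```

```text
t 1.79 tcp [0.5308 0.3381 0.2202] F [-1.2  -0.36 -0.27] T [ 0.    0.06 -0.02] open 0.085
t 2.64 tcp [0.5319 0.3369 0.1426] F [-0.26 -0.33  0.54] T [ 0.05 -0.01  0.03] open 0.0852
t 3.31 tcp [0.5317 0.3369 0.1423] F [0.59 1.01 2.83] T [0.12 0.02 0.06] open 0.0112
```

View pics/side1.png

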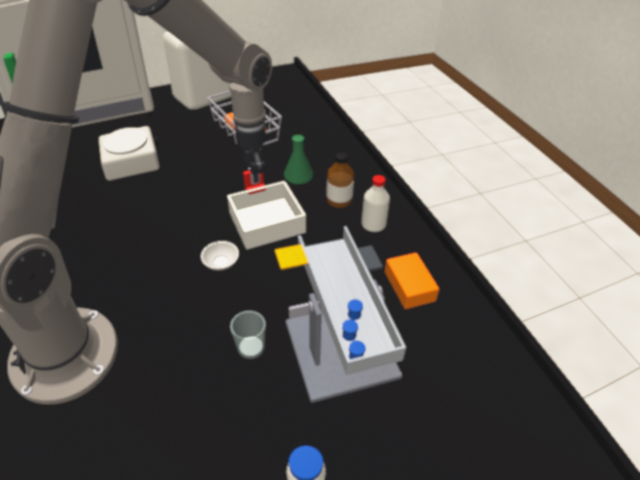

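View pics/w1.png

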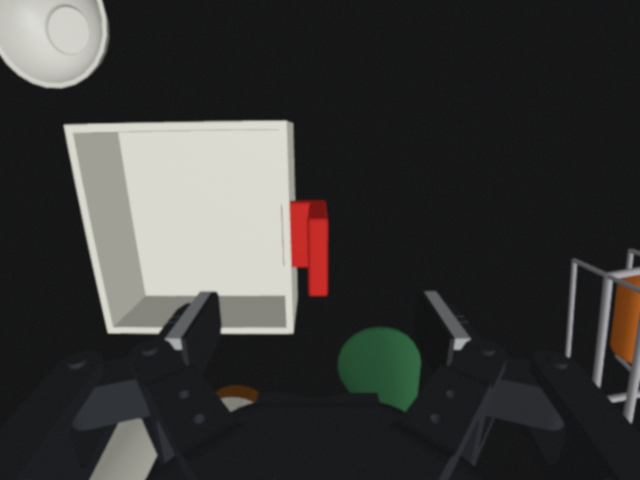

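The side view shows the fingers on the red handle (255,180), with the opening at 11 mm. In the wrist view the basket rim corners are at about (65,125), (293,122), (293,333) and (107,333), and the handle top is a strip at (318,256). I'll use these corners for the basket's exact pose.

```bash
python3 - <<'E'
from h import *
im,d,c=load('w1')
P=onplane(c,[[65,125],[292,121],[295,333],[107,333]],.06)[:,:2]; print(P.round(4)); print('c',P.mean(0)); 
for a,b in ((0,1),(3,2),(1,2),(0,3)): v=P[b]-P[a]; print(np.linalg.norm(v).round(4),np.degrees(np.arctan2(v[1],v[0])).round(2))
print(onplane(c,[[309,218],[327,218],[327,295],[310,295]],.104).round(4))
E
```

```text
[[0.4548 0.1654]
 [0.4496 0.3185]
 [0.6097 0.3218]
 [0.6154 0.1693]]
c [0.53236713 0.24375724]
0.1532 91.94
0.1527 92.15
0.1601 1.19
0.1607 1.37
[[0.5037 0.3319 0.104 ]
 [0.5034 0.3422 0.104 ]
 [0.5525 0.344  0.104 ]
 [0.5528 0.3335 0.104 ]]
```

```bash
cat >> h.py <<'E'
YAW=-5.0; S=np.array([.5587,-.1915])
def W(x,y,z,yaw=None):
    a=np.radians(YAW); return [S[0]+x*np.cos(a)-y*np.sin(a),S[1]+x*np.sin(a)+y*np.cos(a),z]
E
python3 - <<'E'
from h import *
p=env.get_state()['tcp_pos']
env.grip(0.0,80)
env.movel([p[0],p[1],p[2]+.02],0.1); st()
env.movel(W(.0015,.275+.03,p[2]+.02),0.12,rot=Q(-5)); st()
print(env.movel([*W(.0015,.275+.03,0)[:2],p[2]-.0005],0.05,stop_force=8)); st()
snap('side','side2'); snap('scene','scene2')
E
python3 - <<'E'
import cv2,numpy as np
a=cv2.imread('pics/side2.png')[180:400,200:440];b=cv2.imread('pics/scene2.png')[160:380,200:440]
cv2.imwrite('pics/c2.png',cv2.resize(np.hstack([a,b]),(800,367)))
E
```

```text
t 3.98 tcp [0.5317 0.3367 0.1624] F [-0.03 -0.81 -1.  ] T [0.2  0.09 0.  ] open 0.0109
t 6.05 tcp [0.5866 0.113  0.1623] F [ 1.02 -0.57 -2.59] T [ 0.2  -0.    0.03] open 0.0107
True
t 6.47 tcp [0.5867 0.1125 0.1424] F [0.01 0.97 4.12] T [ 0.02 -0.03 -0.09] open 0.0109
```

View pics/c2.png

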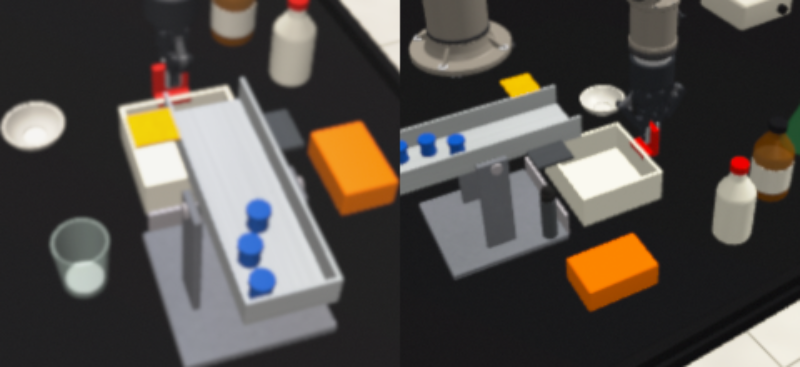

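The basket is on the bench about 30 mm short of the fence. I'll slide it home with a force stop.

```bash
python3 - <<'E'
from h import *
z=env.get_state()['tcp_pos'][2]
env.dwell(.2); s=st()
print(env.movel(W(.0015,.275+.006,z),0.04)); st()
print(env.movel(W(.0015,.275-.006,z),0.015,stop_force=5)); s=st()
a=np.radians(-5); p=s['tcp_pos'][:2]-S; print('local',p[0]*np.cos(a)+p[1]*np.sin(a),-p[0]*np.sin(a)+p[1]*np.cos(a))
snap('side','side3'); snap('scene','scene3'); snap('wrist','w3')
E
python3 - <<'E'
import cv2,numpy as np
a=cv2.imread('pics/side3.png')[180:400,200:440];b=cv2.imread('pics/scene3.png')[160:380,200:440]
cv2.imwrite('pics/c3.png',cv2.resize(np.hstack([a,b]),(800,367)))
E
```

```text
t 6.77 tcp [0.5866 0.1125 0.1424] F [ 1.06 -0.42  4.22] T [ 0.   -0.24 -0.01] open 0.0112
False
t 7.52 tcp [0.5846 0.0873 0.1423] F [-0.88 -0.43  4.85] T [-0.07 -0.21  0.01] open 0.0109
True
t 8.03 tcp [0.5844 0.0823 0.1424] F [ 0.28 -0.86  1.41] T [-0.21 -0.19 -0.09] open 0.0112
local 0.001703500530401473 0.2750438599508102
```

View pics/c3.png

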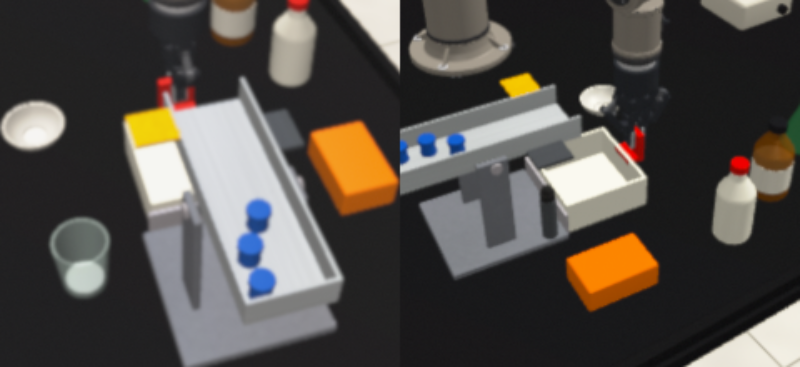

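View pics/w3.png

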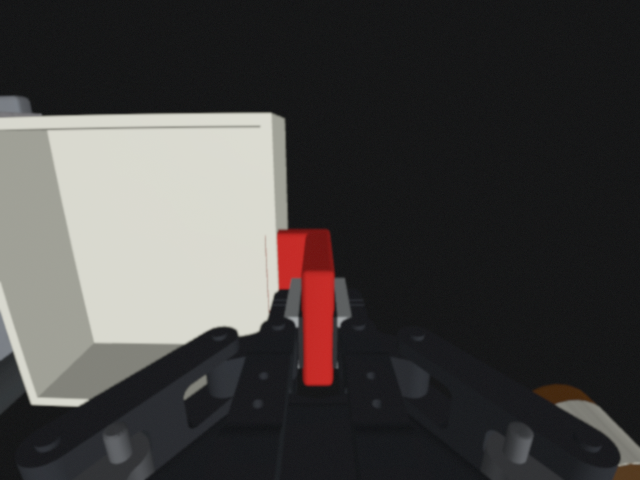

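The basket looks home: it stopped at local y = 0.275, exactly nominal, and the wrist view shows the fence top at (12,105) right against the wall. I'll nudge it to confirm, release, rise and measure from above.

```bash
python3 - <<'E'
from h import *
p=env.get_state()['tcp_pos']; a=np.radians(-5)
print(env.movel([p[0]+.004*np.sin(a),p[1]-.004*np.cos(a),p[2]],0.01,stop_force=8)); s=st()
env.grip(.03); env.grip(.085); s=st()
p=s['tcp_pos']
env.movel([p[0],p[1],.26],0.15); st()
snap('wrist','w4'); snap('side','side4'); snap('scene','scene4')
E
```

```text
True
t 8.62 tcp [0.5843 0.0822 0.1425] F [-0.67  1.24  1.98] T [-0.16 -0.06 -0.18] open 0.0111
t 9.53 tcp [0.5843 0.0819 0.1423] F [ 0.34 -0.46 -0.47] T [-0.04 -0.05  0.03] open 0.0849
t 10.46 tcp [0.5837 0.0818 0.2591] F [-0.67 -0.27 -1.03] T [-0.   -0.01  0.01] open 0.0848
```

View pics/w4.png

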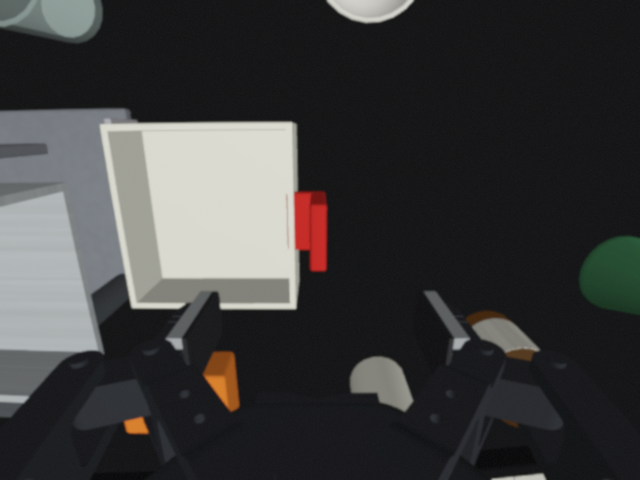

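```bash
python3 - <<'E'
import cv2,numpy as np
a=cv2.imread('pics/side4.png')[180:360,240:440];b=cv2.imread('pics/scene4.png')[200:340,230:440]
cv2.imwrite('pics/c4.png',cv2.resize(b,(800,533),interpolation=cv2.INTER_CUBIC))
E
```

```text
(no output)
```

View pics/c4.png

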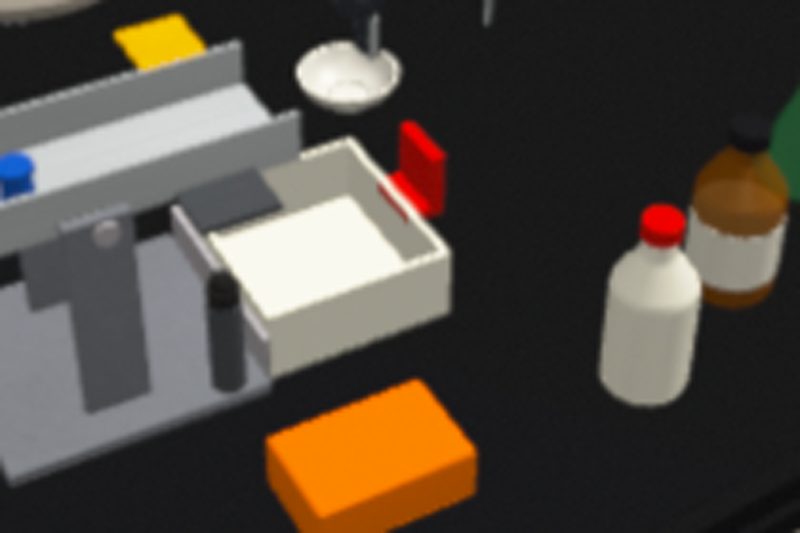

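In the wrist view the basket is square to the camera, with its inner wall at (103,125)-(132,307) and the stand's fence edge next to it at (125,118). Measuring the corners.

```bash
python3 - <<'E'
from h import *
from p import *
im,d,c=load('w4')
a=np.radians(-5)
def loc(P): p=P[:,:2]-S; return np.c_[p[:,0]*np.cos(a)+p[:,1]*np.sin(a),-p[:,0]*np.sin(a)+p[:,1]*np.cos(a)]
P=onplane(c,[[102,125],[296,122],[298,308],[132,307]],.06); print(loc(P).round(4)); print('c',loc(P).mean(0).round(4))
P=P[:,:2]
for i,j in ((0,1),(3,2),(1,2),(0,3)): v=P[j]-P[i]; print(np.linalg.norm(v).round(4),np.degrees(np.arctan2(v[1],v[0])).round(2))
for n in ('scene4','side4'):
    P,C,uv=cloud(n,(.4,-.14,.055),(.7,.12,.066)); w=C.astype(int); s=(w.max(1)-w.min(1)<40)&(w.max(1)>110); L=loc(P[s]); s=(abs(L[:,0])<.095)&(L[:,1]>.09)&(L[:,1]<.262); L=L[s]; print(n,s.sum(),rect(L),np.percentile(L,[1,99],0).round(4))
    # +x wall edge fit and +y edge
    e=L[L[:,1]>.245]; print(' +y edge tilt',np.degrees(np.polyfit(e[:,0],e[:,1],1)[0]),np.median(e[:,1])); e=L[L[:,0]>.07]; print(' +x edge',np.degrees(np.polyfit(e[:,1],e[:,0],1)[0]),np.median(e[:,0]))
z=crop=im[80:340,60:340]; cv2.imwrite('pics/w4z.png',cv2.resize(z,(640,594),interpolation=cv2.INTER_CUBIC))
q=kin.inverse_kinematics(W(-.077,.100,.205+.1),Q(-5)); print(q)
for r in (85,-95): print(r,kin.inverse_kinematics(W(-.077,.100,.205+.1),Q(r)))
for r in (85,-95): print(r,kin.inverse_kinematics(W(-.077,.100,.13+.07),Q(r)))
E
```

```text
[[-0.0799  0.106 ]
 [-0.0812  0.2577]
 [ 0.0789  0.257 ]
 [ 0.0789  0.1048]]
c [-0.0008  0.1814]
0.1517 85.47
0.1521 85.01
0.1601 -5.26
0.1589 -5.4
scene4 342 [ -0.  180.8 165.1 152.8   0.4] [[-0.0815  0.1049]
 [ 0.0823  0.2562]]
 +y edge tilt 0.14690608769080288 0.2520419371411521
 +x edge -0.6305769515839157 0.07788838298918975
side4 157 [-73.3 149.1  48.4 120.7  26.2] [[-0.0787  0.1032]
 [-0.0262  0.2033]]Traceback (most recent call last):
  File "<stdin>", line 12, in <module>
    raise TypeError("expected non-empty vector for x")
TypeError: expected non-empty vector for x
```

The basket is docked to about 1 mm and 0.3°. Next, IK checks for the press.

```bash
python3 - <<'E'
from h import *
for r in (-5,85,-95):
  for z in (.305,.2):
    q=kin.inverse_kinematics(W(-.077,.100,z),Q(r)); print(r,z,None if q is None else np.round(q,2))
E
```

```text
-5 0.305 [-0.12  0.18  0.19  1.98 -0.04  0.98  1.57]
-5 0.2 [-0.09  0.33  0.16  2.08 -0.08  0.74  1.6 ]
85 0.305 [ 1.    0.41 -1.17  1.91  0.42  1.1   2.71]
85 0.2 [ 0.96  0.61 -1.18  2.01  0.69  0.99  2.48]
-95 0.305 [-0.39  0.19  0.5   2.   -0.11  0.98  0.08]
-95 0.2 [-0.35  0.35  0.48  2.09 -0.23  0.75  0.19]
```

```bash
python3 - <<'E'
from h import *
p=env.get_state()['tcp_pos']
env.grip(0.0,40)
env.movel([p[0],p[1],.33],0.15)
env.reach(W(-.077,.103,.315),Q(-95)); st()
env.dwell(.3); s=st()
print('contact',env.movel(W(-.077,.103,.265),0.02,stop_force=2.5)); env.dwell(.3)
F=[]; 
for _ in range(5): env.dwell(.05); F.append(env.get_state()['force'][2])
print('Fz',np.mean(F)); st()
snap('side','side5')
E
python3 - <<'E'
import cv2
a=cv2.imread('pics/side5.png')[150:400,180:440]
cv2.imwrite('pics/c5.png',cv2.resize(a,(624,600),interpolation=cv2.INTER_CUBIC))
E
```

```text
t 13.12 tcp [ 0.4912 -0.0815  0.3146] F [0.51 1.12 0.32] T [ 0.02 -0.    0.04] open 0.0003
t 13.43 tcp [ 0.4912 -0.0818  0.3149] F [ 0.7  -0.7   0.12] T [-0.03 -0.   -0.01] open -0.0001
contact True
Fz 5.031845141861912
t 15.68 tcp [ 0.491  -0.0821  0.2775] F [-0.29  1.03  3.88] T [ 0.02  0.07 -0.  ] open -0.0003
```

View pics/c5.png

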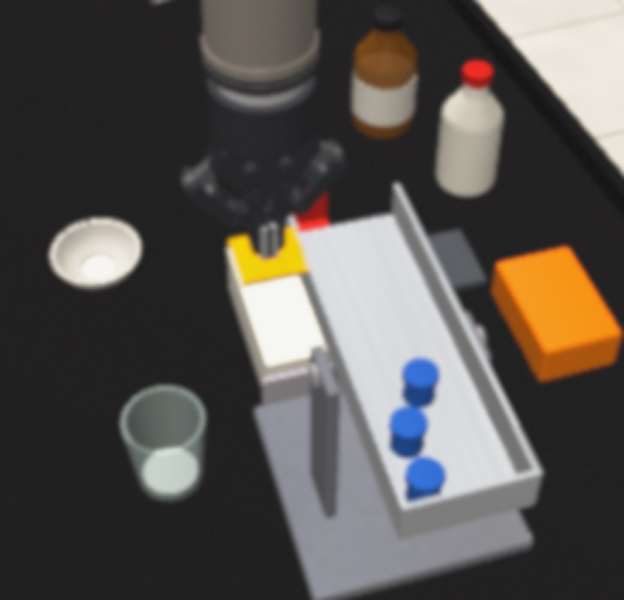

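The closed fingers stand mid-plate at (268,243), with contact at TCP z = 0.2775, about as expected. Now tipping slowly.

```bash
cat >> h.py <<'E'
def fz(n=6):
    F=[]
    for _ in range(n): env.dwell(.04); F.append(env.get_state()['force'])
    return np.mean(F,0).round(2)
E
python3 - <<'E'
from h import *
for z in (.2675,.2475,.2375):
    r=env.movel(W(-.077,.103,z),0.025,stop_force=6); print(r,z,fz(),env.get_state()['tcp_pos'].round(4))
    if r: break
if not r:
    r=env.movel(W(-.077,.103,.195),0.01,stop_force=4.5); print(r); 
print(fz()); st()
snap('side','side6'); snap('scene','scene6')
E
python3 - <<'E'
import cv2,numpy as np
a=cv2.imread('pics/side6.png')[180:400,200:440];b=cv2.imread('pics/scene6.png')[160:380,180:420]
cv2.imwrite('pics/c6.png',cv2.resize(np.hstack([a,b]),(800,367),interpolation=cv2.INTER_CUBIC))
E
```

```text
True 0.2675 [-1.28  0.78  6.  ] [ 0.4915 -0.0803  0.2682]
[-0.56  0.69  6.05]
t 16.64 tcp [ 0.4915 -0.0803  0.2682] F [-0.8  -0.43  5.71] T [0.06 0.22 0.01] open 0.0003
```

View pics/c6.png

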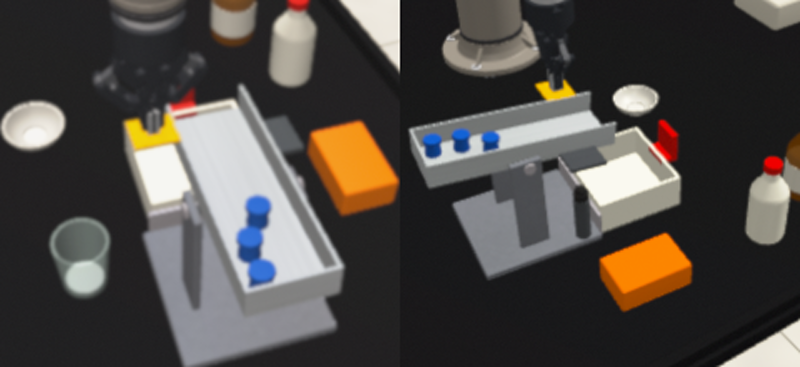

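The tray is tipping at a steady 6 N; that stop was only a transient. Carrying on.

```bash
python3 - <<'E'
from h import *
for z in (.255,.245,.238):
    r=env.movel(W(-.077,.103,z),0.02,stop_force=10); print(r,z,fz(),env.get_state()['tcp_pos'].round(4))
    if r: break
snap('side','side7'); snap('scene','scene7')
E
cat > pair.py <<'E'
import cv2,numpy as np,sys
n=sys.argv[1]
a=cv2.imread(f'pics/side{n}.png')[180:400,200:440];b=cv2.imread(f'pics/scene{n}.png')[160:380,180:420]
cv2.imwrite(f'pics/c{n}.png',cv2.resize(np.hstack([a,b]),(800,367),interpolation=cv2.INTER_CUBIC))
E
python3 pair.py 7
```

```text
False 0.255 [-0.39  8.02  7.39] [ 0.4918 -0.0796  0.2557]
False 0.245 [-0.26  9.68  6.69] [ 0.4919 -0.079   0.2456]
False 0.238 [0.36 8.81 6.12] [ 0.4919 -0.0793  0.2386]
```

View pics/c7.png

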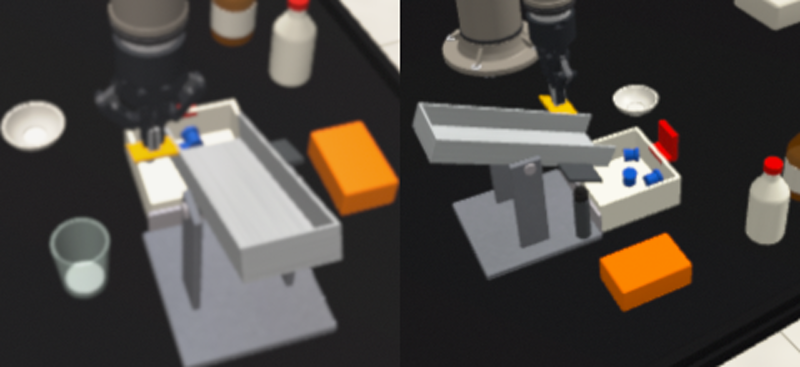

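All three stoppers are already in the basket, at scene (630,155), (630,177) and (653,178), but the tray is not yet on its stop. The fingertips carry about 9 N of side load because the plate moves along an arc. I'll shift the tool +5 mm in y to relieve that, then go on to the stop.

```bash
python3 - <<'E'
from h import *
env.movel(W(-.077,.108,.238),0.02); print(fz(),env.get_state()['tcp_pos'].round(4))
z=.238; prev=fz(); 
while z>.206:
    z-=.0015
    env.movel(W(-.077,.108,z),0.012,stop_force=8); f=fz(5); print(round(z,4),f,env.get_state()['tcp_pos'][2].round(4))
    if f[2]>prev[2]+3.0: break
    prev=np.minimum(prev,f) if f[2]<prev[2] else prev
snap('side','side8'); snap('scene','scene8'); st()
E
python3 pair.py 8
```

```text
[-0.14  1.    6.31] [ 0.4922 -0.0771  0.2388]
0.2365 [-0.18  0.57  6.17] 0.2373
0.235 [-0.4   0.61  6.23] 0.2358
0.2335 [-0.41  0.51  6.5 ] 0.2343
0.232 [-0.12  0.    6.34] 0.2328
0.2305 [-0.24 -0.52  6.7 ] 0.2313
0.229 [-0.85 -0.03  6.69] 0.2298
0.2275 [-0.25 -0.54  7.24] 0.2283
0.226 [-0.11 -0.58  7.17] 0.2269
0.2245 [-0.25 -0.31  6.65] 0.2254
0.223 [ 0.06 -0.24  7.12] 0.2239
0.2215 [-0.33 -0.23  7.47] 0.2224
0.22 [-0.24 -0.49  7.16] 0.2209
0.2185 [ 0.17 -0.07  7.6 ] 0.2194
0.217 [-1.71  0.2  11.85] 0.2183
t 27.3 tcp [ 0.4925 -0.0775  0.2183] F [-1.47  0.3  11.29] T [-0.01  0.3   0.02] open -0.0001
```

View pics/c8.png

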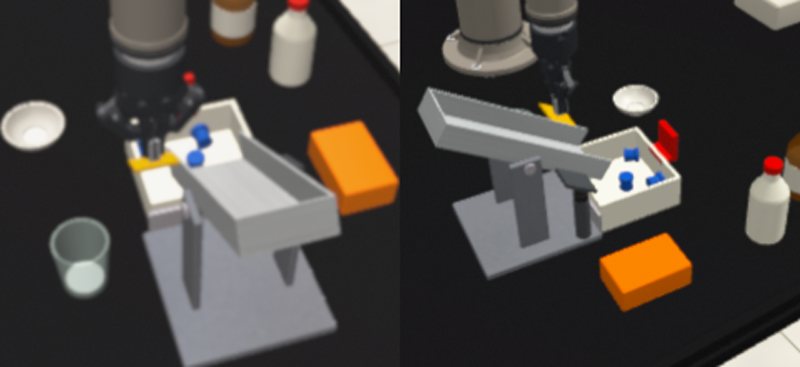

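The force jumped from 7.5 to 11.9 N, and the scene view shows the lug on the pad at (580,190), so the tray bears on its stop. The stoppers are in the basket. I'll hold briefly, then ease the tray up.

```bash
python3 - <<'E'
from h import *
env.dwell(1.5); print(fz()); snap('scene','scene9'); snap('side','side9')
for y,z in ((.108,.238),(.108,.258),(.106,.268),(.1035,.2755)):
    env.movel(W(-.077,y,z),0.015); print(z,fz(),env.get_state()['tcp_pos'].round(4))
for z in (.2765,.2775,.279,.282):
    env.movel(W(-.077,.103,z),0.006); print(z,fz(),env.get_state()['tcp_pos'].round(4))
st()
snap('scene','scene10'); snap('side','side10')
E
python3 pair.py 9; python3 pair.py 10
```

```text
[-1.55  0.2  11.37]
0.238 [0.75 6.45 5.72] [ 0.4926 -0.0752  0.2388]
0.258 [0.46 3.56 5.35] [ 0.4925 -0.0762  0.2588]
0.268 [0.65 3.24 5.7 ] [ 0.4923 -0.0783  0.2689]
0.2755 [0.72 3.68 5.81] [ 0.4921 -0.0806  0.2764]
0.2765 [0.43 3.93 6.23] [ 0.4921 -0.0809  0.2774]
0.2775 [0.19 1.95 4.72] [ 0.4912 -0.082   0.2777]
0.279 [-0.09 -0.22 -0.13] [ 0.4909 -0.0823  0.2789]
0.282 [ 0.18 -0.02 -0.17] [ 0.491  -0.0822  0.282 ]
t 37.39 tcp [ 0.491  -0.0822  0.282 ] F [0.24 0.09 0.06] T [-0.03  0.   -0.02] open -0.0002
```

View pics/c9.png

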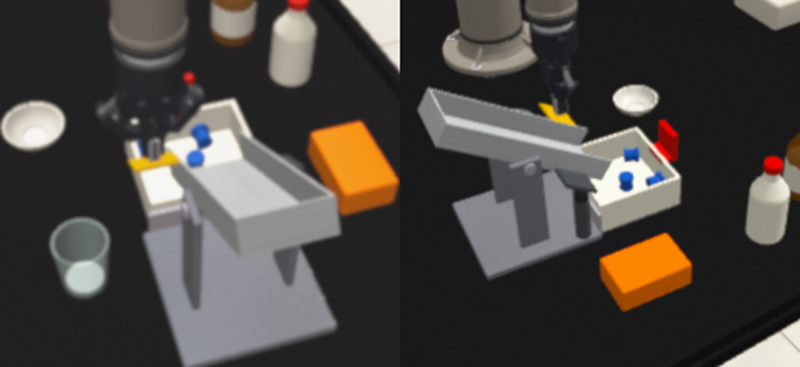

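View pics/c10.png

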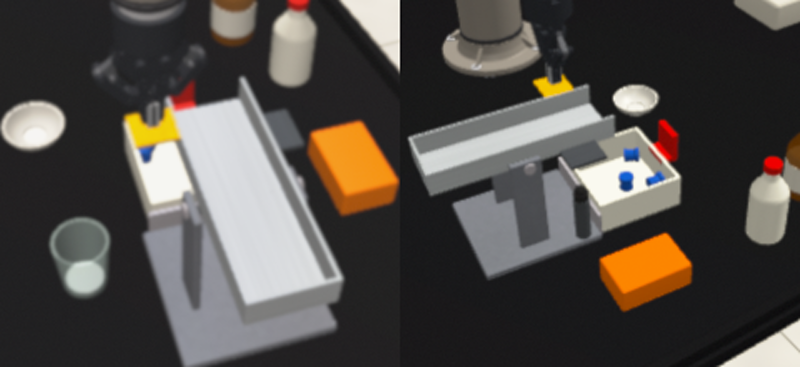

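The tray is level, its spring pressing it up to rest at first release, and all three stoppers are in the basket at scene (630,155), (627,181) and (655,179). I'll back the arm off and check the basket again.

```bash
python3 - <<'E'
from h import *
from p import *
env.movel(W(-.077,.103,.36),0.15); st()
snap('scene','scene11'); snap('side','side11')
a=np.radians(-5)
def loc(P): p=P[:,:2]-S; return np.c_[p[:,0]*np.cos(a)+p[:,1]*np.sin(a),-p[:,0]*np.sin(a)+p[:,1]*np.cos(a)]
for n in ('scene4','scene11'):
    P,C,uv=cloud(n,(.4,-.14,.055),(.7,.12,.066)); w=C.astype(int); s=(w.max(1)-w.min(1)<40)&(w.max(1)>110); L=loc(P[s]); L=L[(abs(L[:,0])<.095)&(L[:,1]>.09)&(L[:,1]<.262)]; print(n,rect(L))
for n in ('scene0','scene11'):print(n,rect(cloud(n,(.4,-.45,.197),(.75,.1,.213))[0]))
E
python3 pair.py 11
```

```text
t 38.16 tcp [ 0.4906 -0.082   0.3593] F [-0.59 -0.02 -0.47] T [-0.02 -0.01  0.02] open 0.0001
scene4 [ -0.  180.8 165.1 152.8   0.4]
scene11 [  0.3 180.5 164.1 153.    0.4]
scene0 [ 532.  -189.2  299.7  160.4   85. ]
scene11 [ 533.8 -189.5  299.9  158.    85.6]
```

View pics/scene11.png

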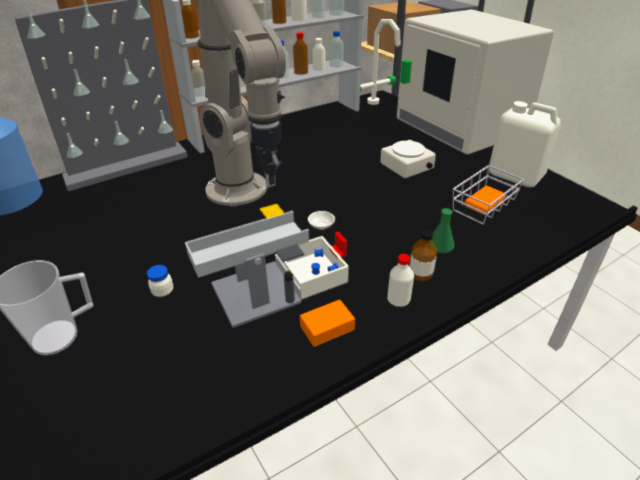

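The final view shows the basket home at the tray (318,265), three blue stoppers inside it, the tray level, and the other objects where they started. Handing in.

```bash
python3 -c "
from h import *
job.job_done(); st()"
```

```text
the job is handed in; nothing more can be done
the job is handed in; nothing more can be done
```

The job is done and handed in after about 38 s of the 72 s allowed; no verdict was reported.

- **Basket:** I carried it by its handle, set it down and slid it against the fence until the force stop. After the tipping it measured within about 1 mm and 0.4° of the dock pose.
- **Tipping:** I pressed the tray down at about 6 to 7.5 N. All three stoppers slid out part-way down, before the tray reached its stop. I then pressed on to the stop, where the force rose to 11.9 N with the lug on the pad, and held there for about 2 s.
- **Return:** I eased the tray up at 15 mm/s and then 6 mm/s, keeping the fingers on the plate until the tray was level.
- **Last checks:** The final pictures show three stoppers in the basket, the tray level as at the start, and the other glassware and bottles where they were. The arm is clear of everything.

Two things did not go as planned. The first press stopped early on a force transient. Partway down there was about 9 N of side load on the plate, because I was not following its arc, and a 5 mm tool shift removed it. A smaller side load of 3 to 6 N came back while easing the tray up. The side camera could not measure the docked basket because the tray hid it, so that check rests on the scene and wrist cameras.

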